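# Clear the marking stand and load the long bush

## Task

A short fat bush was left on the rails of the marking stand: take it out and put it in the grey tray. Then lay the long bush from its wooden saddle on the rails, slide it in under the head until it presses firmly against the end stop, and only then push the lever on the head away from the rails' open front end, so that its foot comes down and rests on the long bush. Set both bushes down rather than dropping them, and leave the other stock on the bench where it is.

Things in the scene. Friction and masses are not known exactly. Their poses are not given: they have to be found in the camera images.
- stand: grey fixture, fixed, base plate 100 mm wide. Origin on the table below the front edge of its head; x runs along the rails into the fixture, z up. Two steel rails 12 mm thick (y = -20 and +20 mm, centres 50 mm high) run from x = -152 to +132 mm. A bush lies along x in the groove between them: axis 80 mm high for the short one, 76 mm for the long one
- head_edge (a point): middle of the lower front edge of the overhanging head, 175 mm above the table, axes as the stand. The head, two beams 70 mm wide over both and 30 mm high, reaches from here 155 mm to +x, where a column carries it
- foot (a point): underside of the lever's round rubber foot (18 mm across), below the head; about 135 mm above the table when raised
- stop: steel end stop across the inner end of the rails, 60 mm wide, 55 to 105 mm above the table; origin in the middle of the face that the long bush must meet (stand x = 132 mm); x axis points into the stop
- lever (a joint): lever on the head, hinge angle: 0 = handle leans towards the rails' open front end, foot raised; grows as the handle is pushed into the fixture (+x of the stand) and the foot comes down; about 0.57 when the foot rests on the seated long bush, 0.75 at its limit with nothing below. It tips over by its own weight near the middle and moves slowly
- lever_knob (a point): centre of the round black knob (24 mm across) at the top of the lever, 90 mm from the pivot; the stem below it is 10 mm thick
- lever_pivot (a point): the lever's pivot: in the head, 165 mm above the table, hinge axis along the stand's y; its x axis is the stand's x axis
- short_bush: short fat brass-coloured cylinder, 60 mm across, 80 mm long, 300 g, lying on the stand's rails partly under the head at the start; origin at its centre, x along its axis
- long_bush: long brass-coloured cylinder, 54 mm across, 130 mm long, 300 g, lying on the wooden saddle at the start; origin at its centre (45 mm above the table there), x along its axis; either end may go first
- saddle: fixed wooden saddle 100 x 62 mm, 22 mm high, its two bars (48 mm wide over both) run along its x; origin under its centre
- tray: fixed grey open tray 200 (x) x 160 (y) x 32 mm, walls and floor 5 mm; origin under its centre
- upright_a: bystander: bush 52 mm across, 70 mm high, standing upright; origin under its centre
- upright_b: bystander: bush 64 mm across, 55 mm high, standing upright; origin under its centre
- carton: bystander: closed cardboard carton 70 x 110 x 60 mm; origin under its centre
- tin: bystander: closed metal tin 70 mm across, 90 mm high; origin under its centre
- spanner: bystander: open-ended spanner 160 mm long lying flat; origin under its middle
- seal: bystander: flat black rubber ring 68 mm across, 14 mm high; origin under its centre
Not all that is in view belongs to the job. What is shaped like the long_bush but purple is not meant. What is shaped like the short_bush but red is not meant.

How it is judged:
On the way, in this order (a step that is already met when the one before it is completed fails the run):
1. the short bush is in the tray, lying or standing, let go (x of short_bush in the frame of tray between -0.09 and 0.09 m and y of short_bush in the frame of tray between -0.07 and 0.07 m and z of short_bush in the frame of tray below 0.06 m and contact force between the fingers and short_bush below 0.1 N and linear speed of short_bush below 0.02 m/s), for 0.2 s.
2. with the lever still raised (below 0.2 rad), the long bush on the rails presses against the end stop with more than 2 N (x of long_bush in the frame of stand between 0.063 and 0.071 m and y of long_bush in the frame of stand between -0.006 and 0.006 m and z of long_bush in the frame of stand between 0.07 and 0.082 m and angle between the x axis of long_bush and the x axis of stand, either way round below 0.06 rad and contact force between long_bush and stop above 2 N and value of joint lever below 0.2 rad), for 0.1 s.
At the end, for the whole second after the job is handed in: the short bush is in the tray, lying or standing; the long bush lies still on the rails, within 4 mm of the end stop, sideways and in height within 6 mm and aligned within 0.06 rad; the lever is down at 0.54 to 0.64 rad, its foot resting on the long bush (x of short_bush in the frame of tray between -0.09 and 0.09 m and y of short_bush in the frame of tray between -0.07 and 0.07 m and z of short_bush in the frame of tray below 0.06 m and x of long_bush in the frame of stand between 0.063 and 0.071 m and y of long_bush in the frame of stand between -0.006 and 0.006 m and z of long_bush in the frame of stand between 0.07 and 0.082 m and angle between the x axis of long_bush and the x axis of stand, either way round below 0.06 rad and linear speed of each of short_bush, long_bush below 0.02 m/s and value of joint lever between 0.54 and 0.64 rad and velocity of joint lever below 0.05 rad/s); the robot touches nothing.
It fails at once if the short bush is dropped (falls freely faster than 0.8 m/s, about 3 cm) (contact force between the fingers and short_bush below 0.1 N and linear speed of short_bush above 0.8 m/s).
It fails at once if the long bush is dropped (falls freely faster than 0.8 m/s, about 3 cm) (contact force between the fingers and long_bush below 0.1 N and linear speed of long_bush above 0.8 m/s).
It fails at once if an upright bush, the carton, the tin, the spanner or the rubber ring is moved more than 30 mm (distance of any of upright_a, upright_b, carton, tin, spanner, seal from where it was at the start of the episode above 0.03 m).
It also fails if it takes over 72 s, if anything falls off the work surface, if the arm or the gripper's body presses on something with over 40 N, if the wrist force passes 120 N, or if a joint passes its speed limit or range.

## Robot

A 6-joint arm with a two-finger parallel gripper is mounted at the origin on the work surface. World frame = base frame: x ahead of the robot, y to its left, z up, the work surface at z = 0. Lengths are in m, angles in rad, forces in N, time in s.
With the tool pointing down it reaches from about 0.375 to 0.825 m from the base axis. Payload 5.5 kg.
Tool frame: the origin (TCP) lies midway between the tips of the shut fingers; the grasp point (between the pads) lies 19 mm behind it (manip.pinch_z is the distance from the TCP to the grasp point, in m); z points along the fingers, y is the line along which they close (so a half turn about z gives the same grasp; the last joint's range is limited). The gripper opens to 85 mm and grips with 20 to 120 N. Pads are 22 mm wide; open, the fingers measure 114 mm over their backs; the gripper's body (76 mm by 85 mm) begins 54 mm behind the grasp point. The pads swing forward as they close: fully open they stand 13 mm farther back than shut.
Start: joints at [1.27, 0.314, -0.047, 1.21, 0, 1.571], TCP at [0.178, 0.573, 0.231] pointing down, gripper open.
Joint ranges: [-2.67, 2.67], [-0.69, 1.73], [-1.03, 1.25], [-2.08, 2.16], [-1.42, 1.45], [-3.14, 3.14]. Speed limits (rad/s): [2.39, 2.39, 3.01, 3.14, 3.14, 3.14].

## Interface

Orientations are given as [roll, pitch, yaw] about the fixed x, y, z axes, in that order (R = Rz(yaw) Ry(pitch) Rx(roll)).
In Python, from rig import sense, capture, get_calibration, order, boxes_of, masks_of, manip gives the robot as it stands.
- The arm moves only by the tool arm_command, never from a script. Its argument "targets" is a list that holds one entry, the list of rows, each a list of 6 numbers: the shift along the world's x, y, z in units of 150 mm (1.0 is 150 mm), then the turn, a rotation vector about the world's x, y, z in units of pi rad (1.0 is pi rad). In form: [[[dx, dy, dz, ax, ay, az], ...]]. A call has 1 to 12 rows; each row shifts and turns the commanded pose from where the row before left it; what a row does not reach is not made up. A row lasts 1/12 s, in which the tool goes at most 41.7 mm and 7.16 degrees, less where a joint would pass 70% of its speed; a pose out of reach is approached as far as the arm can. A call with a number of a shift or a turn outside -1 to 1 is refused whole. A call with a gripper value outside its range is refused whole. "claw" is the opening, from 0 (shut) to 1 (fully open), set as the call begins (left out, the last holds). The fingers move at their own pace and stop on an object; the grip force is fixed at half the most. Time passes only in rows, so rows that do not move let the fingers close. It gives the time, the measured TCP pose, the force, the opening and the grip force at its end, in the units of the state.
- sense(): the state, without advancing time (a new reading comes with each control period).
- capture(name): name is "scene" or "top" or "wrist"; returns the picture (420x560x3 uint8, red, green, blue); there is no depth.
- get_calibration(name): a dict with "intrinsics" (3x3 intrinsics, pixels), "R" (3x3) and "t" (3): a world point X has camera coordinates R X + t. Camera axes: x right, y down, z forward; pixel columns grow to the right and rows downward; lengths in m; the calibration is good to about 2 mm. A picture is of the moment at which its call begins: read the wrist's pose just before it. get_calibration takes no time and is no camera call; for the wrist camera it gives the pose at the moment of the call.
- order.sign_off(): hands the job in; it is judged then, once.
Trained networks look in the newest picture that a camera, given by its name, has taken for a name from the list of things; names that differ only in an ending like _2 or _b are one class to them, and where a whole thing is asked for, a point or a joint stands for the part that bears it (a point fixed in the world has none). Each returns a list of dicts, best first, with "p" (0 to 1); they miss things now and then, are a little off and sometimes report something else, mostly with a low value. They report only what shows in the picture. A call takes as long as a camera call. They do not tell look-alikes from the thing itself.
- boxes_of(name, camera): "location" ([x, y, z] in m, in the coordinates of the camera as it stood for that picture, good to about 4 mm: the middle of the surface that is visible of it).
- masks_of(name, camera): "region" (420x560 bool, what is visible of it).
The state is a dict: "clock": time; "joint_positions": joint angles; "qvel": joint speeds; "effort": joint torques, N m; "ee_pos": TCP position; "tool_rot": TCP orientation; "wrist_force": force on the tool from outside, world axes, zero at the start; "torque": the same for the moment, N m; "gripper_width": opening from 0.0 (shut) to 1.0 (fully open); "grip_force": force on a finger pad.
Only numpy, scipy, OpenCV 4.12 (cv2) and the standard library are available. Lean on these libraries where they do the work, as an engineer would, in place of code of your own. Each camera call takes 0.05 s, during which the arm holds its last target. There are 200 camera calls.

## Working session

There is one attempt and no reset: what is moved stays moved. The work goes in short steps, Python scripts to look and compute and a tool call to move; the robot and the scene stay as the last step left them, time stands still between calls to the robot, and variables do not carry over. Pictures are saved under pics/ and viewed, at most 10 in all, crops included, and the job is handed in when it is done.

Besides the shell and the picture viewer there is one more tool, called after "Request:" as a command line: name --argument value ..., lists and objects as JSON in quotes. arm_command: Moves the arm, as the interface text tells. Its arguments: {"type":"object","properties":{"targets":{"type":"array","items":{"type":"array","items":{"type":"array","items":{"type":"number","minimum":-1,"maximum":1}}}},"claw":{"type":"number"}},"required":["targets"]}

```bash
mkdir -p pics; ls
cat > h.py <<'E'
import numpy as np, cv2
from rig import sense, capture, get_calibration, order, boxes_of, masks_of, manip
def shot(cam,fn=None):
    c=get_calibration(cam); im=capture(cam)
    if fn: cv2.imwrite('pics/'+fn,im[:,:,::-1])
    return im,c
def world(c,p): return np.array(c['R']).T@(np.array(p)-np.array(c['t']))
def ray(c,u,v,z):
    R=np.array(c['R']);t=np.array(c['t']);o=-R.T@t
    d=R.T@np.linalg.solve(np.array(c['intrinsics']),[u,v,1.]); return o+d*(z-o[2])/d[2]
def proj(c,X):
    p=np.array(c['intrinsics'])@(np.array(c['R'])@np.array(X)+np.array(c['t'])); return p[:2]/p[2]
E
cat > a.py <<'E'
from h import *
s=sense(); print(s['clock'],s['ee_pos'],s['tool_rot'],manip.pinch_z)
ims=[]
for cam in ('scene','top'):
    im,c=shot(cam); ims.append(im)
    print(cam,'campos',-np.array(c['R']).T@c['t'], c['intrinsics'][0])
    for n in ('stand','stop','short_bush','long_bush','saddle','tray','lever_knob','foot','upright_a','carton','tin','spanner','seal'):
        for b in boxes_of(n,cam)[:3]:
            print(n,round(b['p'],2),world(c,b['location']).round(3),proj(c,world(c,b['location'])).round(0))
for n,i in zip(('s','t'),ims): cv2.imwrite(f'pics/{n}0.png',i[:,:,::-1])
E
python3 a.py
```

```text
pics
0.0 [0.17760569 0.57252638 0.23045498] [-3.13994284e+00  2.86335341e-05  2.84079695e+00] 0.0187
scene campos [ 1.35181277 -0.81578564  1.07878567] [469.75075391   0.         273.87680513]
stand 0.93 [ 0.7   -0.065  0.131] [297. 258.]
stand 0.64 [ 0.754 -0.24   0.056] [269. 319.]
stop 0.25 [ 0.701 -0.065  0.131] [298. 258.]
short_bush 0.77 [ 0.67  -0.055  0.099] [292. 259.]
short_bush 0.53 [0.674 0.138 0.056] [332. 239.]
long_bush 0.94 [ 0.522 -0.3    0.068] [198. 285.]
long_bush 0.94 [ 0.342 -0.383  0.043] [141. 276.]
long_bush 0.58 [0.383 0.033 0.006] [249. 227.]
saddle 0.69 [0.506 0.322 0.006] [327. 205.]
saddle 0.66 [ 0.526 -0.308  0.007] [199. 302.]
tray 0.73 [0.504 0.32  0.005] [326. 205.]
lever_knob 0.6 [ 0.651 -0.045  0.237] [290. 219.]
lever_knob 0.21 [ 0.523 -0.309  0.007] [198. 301.]
foot 0.67 [ 0.645 -0.043  0.238] [289. 217.]
upright_a 0.83 [ 0.753 -0.238  0.056] [269. 319.]
upright_a 0.6 [0.383 0.033 0.007] [249. 227.]
upright_a 0.58 [0.759 0.228 0.069] [370. 235.]
carton 0.81 [0.707 0.352 0.054] [378. 214.]
carton 0.35 [0.384 0.034 0.007] [249. 227.]
tin 0.77 [ 0.7
[... 594 characters left out ...]
4.]
saddle 0.63 [ 0.512 -0.266  0.005] [376. 237.]
saddle 0.49 [0.755 0.237 0.073] [187. 143.]
saddle 0.31 [ 0.651 -0.04   0.056] [293. 184.]
tray 0.98 [0.51  0.322 0.007] [158. 238.]
lever_knob 0.49 [ 0.68  -0.047  0.171] [298. 164.]
foot 0.66 [ 0.678 -0.048  0.17 ] [298. 165.]
upright_a 0.64 [ 0.656 -0.039  0.053] [292. 182.]
upright_a 0.59 [ 0.747 -0.225  0.056] [363. 147.]
upright_a 0.58 [0.757 0.236 0.073] [187. 142.]
tin 0.69 [ 0.706 -0.338  0.086] [410. 161.]
tin 0.28 [ 0.651 -0.038  0.054] [292. 184.]
spanner 0.92 [0.388 0.035 0.009] [265. 284.]
spanner 0.38 [ 0.516 -0.285  0.064] [389. 235.]
spanner 0.25 [ 0.654 -0.039  0.05 ] [293. 183.]
seal 0.86 [ 0.404 -0.144  0.019] [332. 278.]
```

View pics/s0.png

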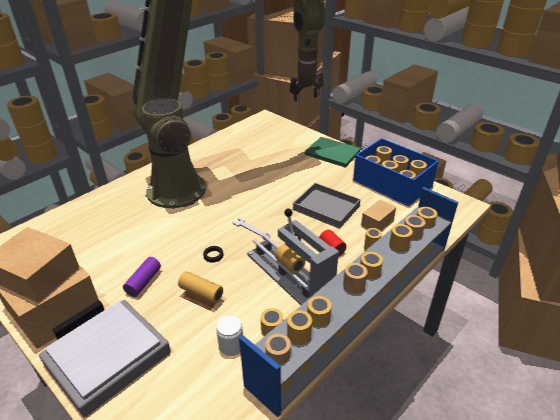

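View pics/t0.png

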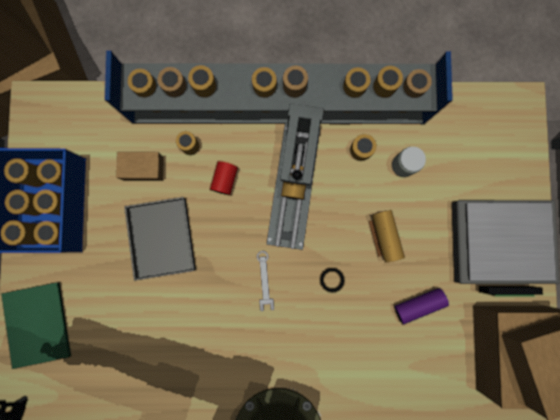

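The scene shows, in scene-camera / top-camera pixels:

- **Brass short bush:** on the stand, scene (290,259), top (292,190). The red look-alike is at scene (332,240), top (223,177).
- **Brass long bush:** on the saddle, scene (200,288), top (388,236). The purple look-alike is at scene (141,276), top (421,304).
- **Other brass objects:** only upright bushes and rack stock.
- **Tray:** top (160,238).

I choose the two brass ones and check them in one close crop.

Run:
```python
import cv2,numpy as np
t=cv2.imread('pics/t0.png');s=cv2.imread('pics/s0.png')
o=np.zeros((600,800,3),np.uint8)
def put(im,x0,y0,w,h,k,X,Y):
    c=cv2.resize(im[y0:y0+h,x0:x0+w],None,fx=k,fy=k,interpolation=cv2.INTER_CUBIC); o[Y:Y+c.shape[0],X:X+c.shape[1]]=c
put(t,258,98,75,150,4,0,0)       # top stand
put(s,240,200,100,75,5,300,0)    # scene stand
put(t,365,200,45,70,3,300,380)   # long
put(s,170,260,60,50,4,440,380)
put(s,246,228,30,50,4,680,380)
cv2.imwrite('pics/c1.png',o)
```

```text
(no output)
```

View pics/c1.png

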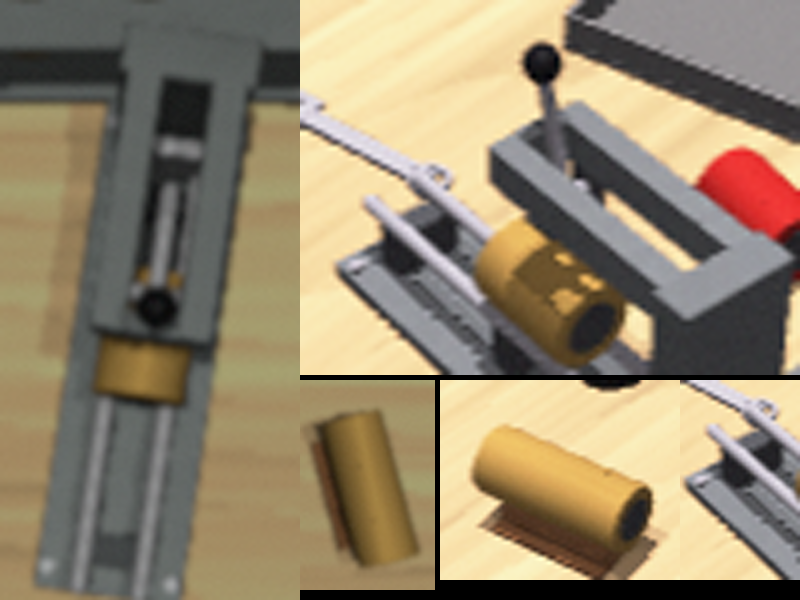

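The crop confirms both brass bushes: the short one lies half under the head with the foot above it, and the long one lies on the saddle. In the top picture the knob is near (297,174), the rail ends near (278,245) and (294,247), and the head's front edge near row 180.

```bash
cat > b.py <<'E'
from h import *
from scipy.optimize import least_squares
ct,cs=get_calibration('top'),get_calibration('scene')
T=lambda x,y:(258+x/4,98+y/4); S=lambda x,y:(240+(x-300)/5,200+y/5)
obs=[(ct,T(80,590),(-152,20,50)),(ct,T(145,598),(-152,-20,50)),(ct,T(95,327),(0,35,205)),(ct,T(207,343),(0,-35,205)),
(ct,T(128,22),(155,35,205)),(ct,T(262,45),(155,-35,205)),
(cs,S(575,103),(0,35,205)),(cs,S(492,148),(0,-35,205)),(cs,S(492,178),(0,-35,175)),(cs,S(370,203),(-152,-20,50)),(cs,S(415,178),(-152,20,50)),(cs,S(685,318),(155,-35,205)),(cs,S(795,262),(155,35,205))]
def W(p,X): c,s=np.cos(p[2]),np.sin(p[2]); X=np.array(X)/1000; return np.array([p[0]+c*X[0]-s*X[1],p[1]+s*X[0]+c*X[1],X[2]])
f=lambda p:np.concatenate([proj(c,W(p,X))-uv for c,uv,X in obs])
r=least_squares(f,[.62,-.035,-.15],loss='soft_l1'); p=r.x
print('stand',p.round(4),np.degrees(p[2]));print(f(p).reshape(-1,2).round(1).tolist())
loc=lambda w:(np.array([[np.cos(p[2]),np.sin(p[2])],[-np.sin(p[2]),np.cos(p[2])]])@(w[:2]-p[:2])*1000).round(1)
def tri(a,b):
    g=lambda X:np.r_[proj(ct,X)-a,proj(cs,X)-b]; q=least_squares(g,[.65,-.04,.2]); return q.x,q.fun
k,e=tri(T(155,305),S(542,62));print('knob',k.round(4),loc(k),e.round(1))
w=ray(cs,*S(592,328),.08);print('short inner face',w.round(3),loc(w))
for z in(.05,.08,.11):w=ray(ct,*T(140,402),z);print('short front',z,loc(w))
L=lambda x,y:(365+(x-300)/3,200+(y-380)/3)
a,b=ray(ct,*L(352,412),.045),ray(ct,*L(393,562),.045);print('long',a.round(3),b.round(3),((a+b)/2).round(4),np.degrees(np.arctan2(*(a-b)[1::-1])),np.linalg.norm(a-b))
cs_=[ray(ct,u,v,.032) for u,v in((127,206),(186,198),(195,270),(136,279))];print('tray',np.mean(cs_,0).round(3),np.array(cs_).round(3).tolist())
capture('top')
for n in('long_bush','short_bush'):
  for m in masks_of(n,'top')[:2]:
    rr=cv2.minAreaRect(np.argwhere(m['region'])[:,::-1].astype(np.float32));print(n,m['p'],rr,ray(ct,*rr[0],.045).round(4))
E
python3 b.py
```

```text
stand [ 0.6398 -0.0418 -0.1373] -7.869381654665059
[[0.1, -1.0], [-0.9, -0.9], [-0.9, -3.1], [1.5, -3.0], [0.1, 7.4], [-3.4, 5.8], [1.7, -0.0], [-0.3, 0.7], [-0.2, 2.6], [-0.6, 0.6], [0.1, 0.6], [-2.8, -4.2], [-5.7, -4.2]]
knob [ 0.6419 -0.041   0.2537] [2.  1.1] [-0.1 -0.1 -0.2  0. ]
short inner face [ 0.69  -0.048  0.08 ] [51.   0.9]
short front 0.05 [-27.5  -2.2]
short front 0.08 [-31.1  -1.6]
short front 0.11 [-34.7  -1. ]
long [ 0.581 -0.275  0.045] [ 0.45  -0.308  0.045] [ 0.5154 -0.2919  0.045 ] 14.139637187310786 0.13486849727824582
tray [0.509 0.308 0.032] [[0.594, 0.401, 0.032], [0.615, 0.244, 0.032], [0.425, 0.217, 0.032], [0.402, 0.371, 0.032]]
long_bush 0.57 ((387.6261291503906, 235.4163055419922), (52.8973503112793, 22.127565383911133), 73.1416015625) [ 0.5157 -0.288   0.045 ]
long_bush 0.57 ((420.6124267578125, 305.36981201171875), (22.692310333251953, 53.9230842590332), 67.38013458251953) [ 0.3353 -0.3693  0.045 ]
short_bush 0.63 ((294.1486511230469, 181.6081085205078), (23.18025779724121, 33.37299346923828), 9.462321281433105) [ 0.6578 -0.0435  0.045 ]
short_bush 0.62 ((223.4068603515625, 177.33523559570312), (22.803260803222656, 32.545494079589844), 15.52410888671875) [0.6691 0.1438 0.045 ]
```

```bash
sed -i "s/^(ct,T(128,22).*$//; s/,(cs,S(685,318).*$/]/" b.py; sed -i "/^capture/,\$d" b.py; python3 b.py | grep -v tray
```

```text
stand [ 0.6361 -0.0401 -0.1301] -7.454735188771993
[[-0.1, 0.5], [-1.1, 0.5], [-1.6, -1.4], [0.8, -1.5], [1.0, -0.9], [-0.8, -0.1], [-0.7, 1.8], [-1.3, 0.0], [-0.6, -0.1]]
knob [ 0.6419 -0.041   0.2537] [ 5.9 -0.2] [-0.1 -0.1 -0.2  0. ]
short inner face [ 0.69  -0.048  0.08 ] [54.9 -0.7]
short front 0.05 [-23.6  -3.2]
short front 0.08 [-27.2  -2.6]
short front 0.11 [-30.8  -2. ]
long [ 0.581 -0.275  0.045] [ 0.45  -0.308  0.045] [ 0.5154 -0.2919  0.045 ] 14.139637187310786 0.13486849727824582
```

Request:
arm_command --targets '[[[0.08,-0.2,0,0,0,0.026],[0.12,-0.22,0,0,0,0.026],[0.13,-0.22,0,0,0,0],[0.13,-0.22,0,0,0,0],[0.13,-0.22,0,0,0,0],[0.13,-0.22,0,0,0,0],[0.13,-0.22,0,-0.0044,-0.032,0],[0.13,-0.22,0,-0.0044,-0.032,0],[0.13,-0.22,0,-0.0044,-0.032,0],[0.13,-0.22,0,-0.0044,-0.032,0],[0.13,-0.22,0,-0.0044,-0.032,0],[0.13,-0.22,0,-0.0044,-0.032,0]]]' --claw 1

```text
clock: 2.55
ee_pos: [0.4035, 0.1788, 0.2322]
tool_rot: [3.141, 0.614, 3.004]
wrist_force: [0.9, 0.5, 0.1]
gripper_width: 1.002
grip_force: 0.0
```

Request:
arm_command --targets '[[[0.149,-0.199,0,0,0,0],[0.149,-0.199,0,0,0,0],[0.149,-0.199,0,0,0,0],[0.149,-0.199,0,0,0,0],[0.149,-0.199,0,0,0,0],[0.149,-0.199,0,0,0,0],[0.149,-0.199,0,0,0,0],[0,0,0,0,0,0],[0,0,0,0,0,0]]]'

```text
clock: 3.3
ee_pos: [0.5597, -0.0312, 0.2312]
tool_rot: [3.141, 0.608, 3.0]
wrist_force: [-0.2, 0.0, -0.6]
gripper_width: 1.001
grip_force: 0.0
```

```bash
cat > w.py <<'E'
from h import *
import sys
im,c=shot('wrist',sys.argv[1]); print(sense()['ee_pos'],sense()['tool_rot'],-np.array(c['R']).T@c['t'])
for n in sys.argv[2:]:
    for b in boxes_of(n,'wrist')[:2]: print(n,round(b['p'],2),world(c,b['location']).round(4),proj(c,world(c,b['location'])).round(0))
E
python3 w.py w1.png short_bush lever_knob stand foot
```

```text
[ 0.55881767 -0.02980995  0.23080219] [3.1408125  0.60757405 3.0017843 ] [ 0.41584237 -0.01030982  0.3040969 ]
short_bush 0.67 [ 0.6367 -0.039   0.2468] [288. 372.]
short_bush 0.65 [0.6439 0.1377 0.048 ] [486. 128.]
lever_knob 0.7 [ 0.6339 -0.0418  0.2429] [282. 364.]
stand 0.8 [ 0.6308 -0.0385  0.0507] [285. 141.]
foot 0.58 [ 0.6375 -0.0397  0.2451] [287. 369.]
```

View pics/w1.png

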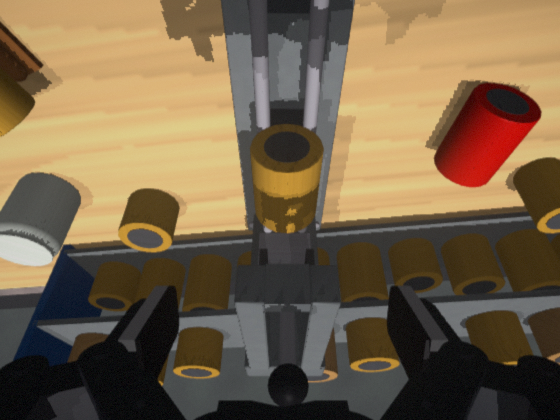

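The wrist picture is upside down. It shows the brass bush's front face centred at (287,149), the rails at columns ~262 and ~314, and the head's front face at rows 265–302.

Run:
```python
from h import *
c=get_calibration('wrist')
p=(.6361,-.0401,-.1301)
def loc(w): a,b=np.cos(p[2]),np.sin(p[2]); d=w[:2]-np.array(p[:2]); return (np.array([a*d[0]+b*d[1],-b*d[0]+a*d[1]])*1000).round(1)
for n,u,v,z in(('face',287,149,.08),('headL b',237,265,.175),('headR b',338,265,.175),('headL t',235,303,.205),('headR t',341,303,.205),('rail1 a',259,5,.056),('rail1 b',263,125,.056),('rail2 a',319,5,.056),('rail2 b',311,125,.056),('knob',288,385,.2537)):
    w=ray(c,u,v,z);print(n,w.round(4),loc(w))
```

```text
face [ 0.6135 -0.0311  0.08  ] [-23.6   6. ]
headL b [ 0.6312 -0.0696  0.175 ] [ -1.  -29.9]
headR b [0.6409 0.0009 0.175 ] [-0.5 41.3]
headL t [ 0.6283 -0.0679  0.205 ] [ -4.1 -28.6]
headR t [6.377e-01 1.000e-04 2.050e-01] [-3.6 40.1]
rail1 a [ 0.5126 -0.036   0.056 ] [-122.9  -11.9]
rail1 b [ 0.6056 -0.0503  0.056 ] [-28.9 -14. ]
rail2 a [0.5178 0.0018 0.056 ] [-122.7   26.2]
rail2 b [ 0.6111 -0.0102  0.056 ] [-28.6  26.4]
knob [ 0.6366 -0.0348  0.2537] [-0.2  5.3]
```

Request:
arm_command --targets '[[[0.059,-0.002,-0.168,0,0,0],[0.059,-0.002,-0.168,0,0,0],[0.059,-0.002,-0.168,0,0,0],[0.059,-0.002,-0.168,0,0,0],[0.061,-0.008,-0.088,0,0,0],[0.061,-0.008,-0.088,0,0,0],[0.061,-0.008,-0.088,0,0,0],[0.061,-0.008,-0.088,0,0,0],[0.061,-0.008,-0.088,0,0,0],[0,0,0,0,0,0],[0,0,0,0,0,0]]]'

```text
clock: 4.47
ee_pos: [0.6396, -0.0348, 0.0637]
tool_rot: [3.141, 0.607, 3.006]
wrist_force: [-0.1, 0.5, -0.4]
gripper_width: 1.001
grip_force: 0.0
```

Request:
arm_command --targets '[[[0,0,0,0,0,0],[0,0,0,0,0,0],[0,0,0,0,0,0],[0,0,0,0,0,0],[0,0,0,0,0,0],[0,0,0,0,0,0],[0,0,0,0,0,0],[0,0,0,0,0,0]]]' --claw 0

```text
clock: 5.13
ee_pos: [0.6406, -0.0381, 0.0662]
tool_rot: [-3.138, 0.611, 3.003]
wrist_force: [-1.6, -6.5, 1.8]
gripper_width: 0.685
grip_force: 63.4
```

Request:
arm_command --targets '[[[0,-0.01,0.055,0,0,0],[-0.129,0.017,0,0,0,0],[-0.129,0.017,0,0,0,0],[-0.129,0.017,0,0,0,0],[-0.129,0.017,0,0,0,0],[0,0,0.12,0,0,0],[0,0,0.12,0,0,0],[0,0,0.12,0,0,0],[-0.06,0.2,0.04,0,0,0],[-0.06,0.22,0,0,0,0],[-0.06,0.22,0,0,0,0]]]'

```text
clock: 6.05
ee_pos: [0.5369, 0.0693, 0.1355]
tool_rot: [3.139, 0.61, 3.001]
wrist_force: [0.3, 0.9, -2.4]
gripper_width: 0.688
grip_force: 65.5
```

Run:
```python
from h import *
im,c=shot('top')
m=masks_of('tray','top')[0]; rr=cv2.minAreaRect(np.argwhere(m['region'])[:,::-1].astype(np.float32)); print(m['p'],rr,[ray(c,*rr[0],z).round(4) for z in(.005,.032)])
for b in boxes_of('short_bush','top')[:3]: print(b['p'],world(c,b['location']))
print(sense()['ee_pos'],sense()['gripper_width'])
```

```text
0.78 ((159.5592498779297, 237.8516845703125), (76.3553466796875, 64.33260345458984), 82.03038787841797) [array([0.5101, 0.3195, 0.005 ]), array([0.5094, 0.3122, 0.032 ])]
0.69 [0.67005262 0.14302147 0.05556497]
0.63 [0.54876352 0.06823008 0.17603731]
[0.53621107 0.07157092 0.13419401] 0.6853582460441997
```

Request:
arm_command --targets '[[[-0.031,0.2,0,0,0,0.034],[-0.031,0.2,0,0,0,0.034],[-0.031,0.2,0,0,0,0],[-0.031,0.2,0,0,0,0],[-0.031,0.2,0,0,0,0],[-0.031,0.2,0,0,0,0],[-0.031,0.2,0,0,0,0],[-0.03,0.2,0,0,0,0],[0,0,-0.2,0,0,0],[0,0,-0.2,0,0,0],[0,0,-0.2,0,0,0],[0,0,0,0,0,0]]]'

```text
clock: 7.2
ee_pos: [0.4965, 0.3047, 0.0372]
tool_rot: [-3.135, 0.598, -3.062]
wrist_force: [-1.6, -1.6, -2.2]
gripper_width: 0.686
grip_force: 65.7
```

Request:
arm_command --targets '[[[0,0,-0.06,0,0,0],[0,0,-0.04,0,0,0],[0,0,-0.02,0,0,0],[0,0,0,0,0,0]]]'

```text
clock: 7.53
ee_pos: [0.5006, 0.3083, 0.026]
tool_rot: [3.141, 0.607, -3.067]
wrist_force: [0.2, 0.2, -1.2]
gripper_width: 0.684
grip_force: 65.7
```

Request:
arm_command --targets '[[[0,0,-0.014,0,0,0],[0,0,-0.014,0,0,0],[0,0,0,0,0,0],[0,0,0,0,0,0]]]'

```text
clock: 7.87
ee_pos: [0.5002, 0.3087, 0.0215]
tool_rot: [3.141, 0.607, -3.066]
wrist_force: [-0.2, -0.2, -2.0]
gripper_width: 0.685
grip_force: 65.7
```

Request:
arm_command --targets '[[[0,0,-0.014,0,0,0],[0,0,-0.01,0,0,0],[0,0,0,0,0,0]]]'

```text
clock: 8.12
ee_pos: [0.5021, 0.3095, 0.0204]
tool_rot: [3.14, 0.613, -3.067]
wrist_force: [-7.5, -2.6, 16.3]
gripper_width: 0.685
grip_force: 68.4
```

Request:
arm_command --targets '[[[0,0,0.014,0,0,0],[0,0,0,0,0,0]]]'

```text
clock: 8.28
ee_pos: [0.5004, 0.3091, 0.0204]
tool_rot: [3.14, 0.608, -3.066]
wrist_force: [-1.7, 1.8, 1.7]
gripper_width: 0.682
grip_force: 66.0
```

Request:
arm_command --targets '[[[0,0,0,0,0,0],[0,0,0,0,0,0],[0,0,0,0,0,0],[0,0,0,0,0,0],[0,0,0,0,0,0],[0,0,0,0,0,0],[-0.07,0,0.1,0,0,0],[-0.07,0,0.1,0,0,0],[-0.07,0,0.1,0,0,0],[-0.07,0,0.1,0,0,0],[0,0,0.1,0,0,0],[0,0,0.1,0,0,0]]]' --claw 1

```text
clock: 9.28
ee_pos: [0.4573, 0.3085, 0.1102]
tool_rot: [-3.141, 0.607, -3.064]
wrist_force: [-0.1, 1.2, 0.8]
gripper_width: 1.001
grip_force: 0.0
```

Run:
```python
from h import *
im,c=shot('top')
for b in boxes_of('short_bush','top')[:3]: print('short',b['p'],world(c,b['location']).round(3))
for m in masks_of('long_bush','top')[:3]:
    rr=cv2.minAreaRect(np.argwhere(m['region'])[:,::-1].astype(np.float32));print(m['p'],rr,ray(c,*rr[0],.045).round(4))
print(sense()['ee_pos'],sense()['tool_rot'])
```

```text
short 0.78 [0.513 0.308 0.059]
short 0.42 [ 0.646 -0.037  0.051]
short 0.2 [ 0.707 -0.335  0.085]
0.92 ((387.4846496582031, 235.77694702148438), (50.86935806274414, 20.87397575378418), 74.74488067626953) [ 0.5148 -0.2876  0.045 ]
0.79 ((421.137939453125, 304.84478759765625), (22.097745895385742, 53.851646423339844), 68.19859313964844) [ 0.3366 -0.3707  0.045 ]
[0.45883478 0.3096006  0.11111605] [ 3.13853318  0.60943977 -3.06697663]
```

Request:
arm_command --targets '[[[0,-0.1,0.1,-0.0024,0.0322,0],[0,-0.2,0.1,-0.0024,0.0322,0],[0.02,-0.24,0.1,-0.0024,0.0322,0],[0.03,-0.24,0.03,-0.0024,0.0322,0],[0.03,-0.24,0,-0.0024,0.0322,0],[0.03,-0.24,0,-0.0024,0.0322,0],[0.03,-0.24,0,0,0,0.0297],[0.03,-0.24,0,0,0,0.0297],[0.03,-0.24,0,0,0,0],[0.03,-0.24,0,0,0,0],[0.03,-0.24,0,0,0,0],[0.03,-0.24,0,0,0,0]]]'

```text
clock: 10.43
ee_pos: [0.501, -0.0983, 0.1574]
tool_rot: [3.139, -0.003, -2.88]
wrist_force: [-0.1, -0.4, -0.3]
gripper_width: 0.996
grip_force: 0.0
```

Request:
arm_command --targets '[[[0.03,-0.24,0,0,0,0],[0.03,-0.24,0,0,0,0],[0.02,-0.24,0,0,0,0],[0.02,-0.24,0,0,0,0],[0.01,-0.24,0,0,0,0],[0,-0.17,0,0,0,0],[0,0,0,0,0,0],[0,0,0,0,0,0]]]'

```text
clock: 11.1
ee_pos: [0.5172, -0.303, 0.157]
tool_rot: [3.138, -0.003, -2.882]
wrist_force: [-0.2, 0.3, -1.3]
gripper_width: 1.007
grip_force: 0.0
```

```bash
python3 w.py w2.png long_bush saddle
python3 - <<'E'
from h import *
c=get_calibration('wrist')
for m in masks_of('long_bush','wrist')[:3]:
    rr=cv2.minAreaRect(np.argwhere(m['region'])[:,::-1].astype(np.float32));print(m['p'],rr,ray(c,*rr[0],.045).round(4))
E
```

```text
[ 0.51724405 -0.30177105  0.15730396] [ 3.13802405e+00 -3.10488751e-03 -2.88049448e+00] [ 0.44257715 -0.32307324  0.30058309]
long_bush 0.87 [ 0.5047 -0.2941  0.0721] [300. 211.]
saddle 0.56 [ 0.5205 -0.3174  0.0055] [264. 199.]
0.67 ((306.0, 217.5), (189.0, 78.0), 90.0) [ 0.5163 -0.2826  0.045 ]
0.59 ((195.16612243652344, 377.3819580078125), (75.68305969238281, 64.78539276123047), 54.605201721191406) [ 0.6799 -0.3348  0.045 ]
```

View pics/w2.png

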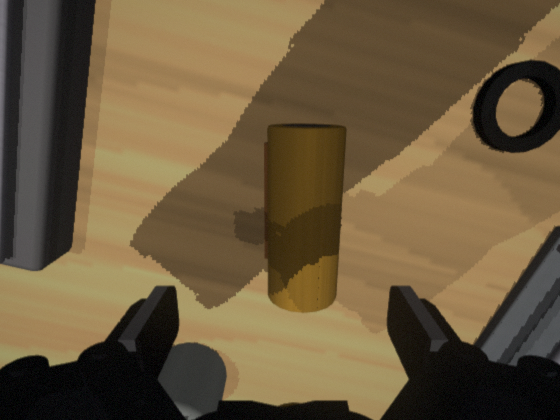

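The wrist view shows the long brass bush at (306,217), upright in the picture, so the yaw matches. It sits right of the finger mid-line at column 283, so a shift of about +16 mm in y is needed.

Request:
arm_command --targets '[[[-0.005,0.055,0,0,0,0],[-0.005,0.055,-0.08,0,0,0],[0,0,-0.16,0,0,0],[0,0,-0.16,0,0,0],[0,0,-0.16,0,0,0],[0,0,-0.16,0,0,0],[0,0,-0.1,0,0,0],[0,0,-0.06,0,0,0],[0,0,0,0,0,0],[0,0,0,0,0,0]]]'

```text
clock: 12.13
ee_pos: [0.5167, -0.2846, 0.0275]
tool_rot: [3.14, -0.002, -2.878]
wrist_force: [0.4, 0.4, 0.0]
gripper_width: 1.0
grip_force: 0.0
```

Request:
arm_command --targets '[[[0,0,0,0,0,0],[0,0,0,0,0,0],[0,0,0,0,0,0],[0,0,0,0,0,0],[0,0,0,0,0,0],[0,0,0,0,0,0],[0,0,0,0,0,0],[0,0,0,0,0,0]]]' --claw 0

```text
clock: 12.8
ee_pos: [0.5179, -0.2865, 0.0289]
tool_rot: [-3.14, 0.001, -2.88]
wrist_force: [-0.6, -1.4, 6.8]
gripper_width: 0.616
grip_force: 62.5
```

Request:
arm_command --targets '[[[0,0,0.15,0,0,0],[0,0,0.15,0,0,0],[0,0,0.15,0,0,0],[0,0.1,0.15,0,0,-0.0315],[0.034,0.2,0,0,0,-0.0315],[0.034,0.2,0,0,0,-0.0315],[0.034,0.2,0,0,0,-0.0315],[0.034,0.2,0,0,0,0],[0.034,0.2,0,0,0,0],[0.034,0.2,0,0,0,0],[0.034,0.2,0,0,0,0],[0.03,0.2,0,0,0,0]]]'

```text
clock: 13.8
ee_pos: [0.5566, -0.0288, 0.1172]
tool_rot: [3.14, -0.002, 3.008]
wrist_force: [0.2, -0.3, -1.8]
gripper_width: 0.61
grip_force: 63.9
```

Request:
arm_command --targets '[[[0,0.12,0,0,0,0],[0,0,0,0,0,0],[0,0,0,0,0,0]]]'

```text
clock: 14.05
ee_pos: [0.5564, -0.0114, 0.1171]
tool_rot: [3.141, -0.002, 3.01]
wrist_force: [-0.1, 1.0, -1.8]
gripper_width: 0.611
grip_force: 63.9
```

```bash
python3 w.py w3.png long_bush stand
python3 - <<'E'
from h import *
im,c=shot('top','t3.png')
for b in boxes_of('long_bush','top')[:2]: print('top',b['p'],world(c,b['location']).round(4))
a=cv2.imread('pics/w3.png');t=cv2.resize(cv2.imread('pics/t3.png')[90:260,240:340],None,fx=2.4,fy=2.4,interpolation=cv2.INTER_CUBIC)
o=np.zeros((420,800,3),np.uint8);o[:,:560]=a;o[:t.shape[0],560:560+t.shape[1]]=t;cv2.imwrite('pics/c3.png',o)
E
```

```text
[ 0.55650246 -0.01232753  0.11715341] [ 3.14073546e+00 -1.78767884e-03  3.00887368e+00] [ 0.47956151 -0.00100231  0.26057456]
long_bush 0.67 [0.4507 0.0407 0.01  ] [342.  46.]
long_bush 0.62 [ 0.5253 -0.013   0.1578] [263. 262.]
stand 0.69 [ 0.5055 -0.0618  0.0071] [200. 154.]
top 0.82 [ 0.3379 -0.3702  0.0477]
top 0.55 [ 0.4036 -0.1593  0.0154]
```

View pics/c3.png

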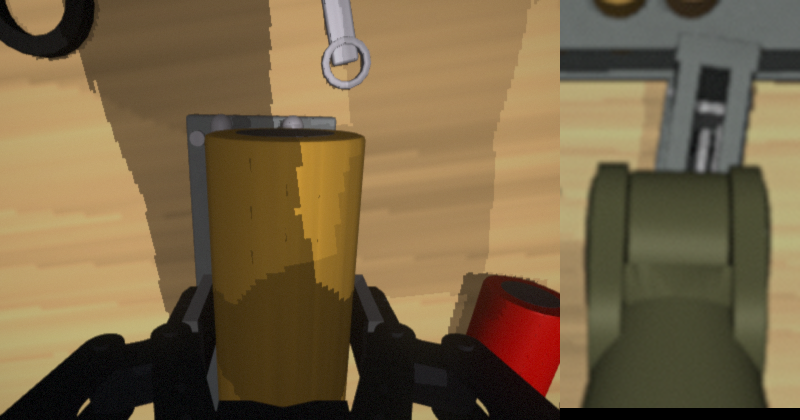

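Run:
```python
from h import *
c=get_calibration('wrist')
for u,v,z in((187,115,.01),(336,118,.01),(261.5,116.5,.01),(285,133,.134),(292,124,.05)): print(ray(c,u,v,z).round(4))
R=np.array(c['R']);print(R.T@[0,0,1])
```

```text
[ 0.4787 -0.0663  0.01  ]
[0.4941 0.0317 0.01  ]
[ 0.4864 -0.0174  0.01  ]
[ 0.4895 -0.003   0.134 ]
[0.4917 0.0013 0.05  ]
[ 0.30160779 -0.04022912 -0.95258299]
```

Request:
arm_command --targets '[[[0,-0.052,0,0,0,0],[0,-0.051,0,0,0,0],[0,0,-0.11,0,0,0],[0,0,-0.11,0,0,0],[0,0,-0.08,0,0,0],[0,0,-0.03,0,0,0],[0,0,0,0,0,0],[0,0,0,0,0,0]]]'

```text
clock: 14.97
ee_pos: [0.5569, -0.0284, 0.068]
tool_rot: [3.14, -0.001, 3.007]
wrist_force: [0.8, 0.5, -2.0]
gripper_width: 0.612
grip_force: 64.0
```

Request:
arm_command --targets '[[[0,0,-0.015,0,0,0],[0,0,-0.015,0,0,0],[0,0,0,0,0,0]]]'

```text
clock: 15.22
ee_pos: [0.557, -0.0279, 0.0634]
tool_rot: [3.14, -0.001, 3.008]
wrist_force: [0.0, 0.5, -2.3]
gripper_width: 0.611
grip_force: 64.0
```

Request:
arm_command --targets '[[[0,0,-0.012,0,0,0],[0,0,-0.01,0,0,0],[0,0,0,0,0,0]]]'

```text
clock: 15.47
ee_pos: [0.5572, -0.0275, 0.0603]
tool_rot: [3.14, -0.001, 3.008]
wrist_force: [0.5, 1.4, 0.3]
gripper_width: 0.613
grip_force: 64.1
```

Request:
arm_command --targets '[[[0,0,-0.01,0,0,0],[0,0,0,0,0,0]]]'

```text
clock: 15.63
ee_pos: [0.5573, -0.0275, 0.0601]
tool_rot: [3.14, -0.0, 3.008]
wrist_force: [-4.2, 2.6, 13.7]
gripper_width: 0.612
grip_force: 65.6
```

Request:
arm_command --targets '[[[0,0,0,0,0,0],[0,0,0,0,0,0],[0,0,0,0,0,0],[0,0,0,0,0,0],[0,0,0,0,0,0],[0,0,0,0,0,0]]]' --claw 1

```text
clock: 16.13
ee_pos: [0.5567, -0.0279, 0.0582]
tool_rot: [3.14, -0.002, 3.008]
wrist_force: [-0.6, 0.5, -0.3]
gripper_width: 0.997
grip_force: 0.0
```

Request:
arm_command --targets '[[[0,0,0.1,0,0,0],[0,0,0.2,0,0,0],[0,0,0.2,0,0,0],[0,0,0.2,0,0,0],[0,0,0,0,0,0]]]'

```text
clock: 16.55
ee_pos: [0.5605, -0.028, 0.1695]
tool_rot: [3.14, 0.008, 3.008]
wrist_force: [1.6, -0.0, 0.1]
gripper_width: 0.999
grip_force: 0.0
```

Request:
arm_command --targets '[[[-0.152,0.02,0,0,0,0],[-0.152,0.02,0,0,0,0],[-0.152,0.02,0,0,0,0],[-0.152,0.02,0,0,0,0],[0,0,0,0,0,0],[0,0,0,0,0,0],[0,0,0,0,0,0],[0,0,0,0,0,0],[0,0,0,0,0,0],[0,0,0,0,0,0],[0,0,0,0,0,0]]]' --claw 0

```text
clock: 17.47
ee_pos: [0.466, -0.0159, 0.1633]
tool_rot: [3.14, -0.002, 3.008]
wrist_force: [0.3, 0.2, -1.0]
gripper_width: -0.001
grip_force: 0.0
```

Run:
```python
from h import *
p=(.6361,-.0401,-.1301)
def loc(w): a,b=np.cos(p[2]),np.sin(p[2]); d=w[:2]-np.array(p[:2]); return (np.array([a*d[0]+b*d[1],-b*d[0]+a*d[1]])*1000).round(1)
s=sense();print(s['ee_pos'],s['tool_rot'],s['gripper_width'],loc(s['ee_pos']))
im,c=shot('wrist','w4.png');im2,c2=shot('scene','s4.png')
for n,cc in(('wrist',c),('scene',c2)):
  for b in boxes_of('long_bush',n)[:3]: w=world(cc,b['location']);print(n,b['p'],w.round(4),loc(w))
a=cv2.imread('pics/w4.png');t=cv2.resize(cv2.imread('pics/s4.png')[190:310,230:350],None,fx=2,fy=2)
o=np.zeros((420,800,3),np.uint8);o[:,:560]=a;o[:240,560:]=t;cv2.imwrite('pics/c4.png',o)
```

```text
[ 0.46600285 -0.01587252  0.16325677] [ 3.14036417e+00 -1.60148492e-03  3.00803898e+00] -0.0010033781594752725 [-171.8    2. ]
wrist 0.74 [ 0.4909 -0.0257  0.0902] [-145.8   -4.5]
scene 0.72 [ 0.3426 -0.3841  0.0435] [-246.4 -379.2]
scene 0.59 [ 0.5635 -0.0416  0.096 ] [-71.8 -10.9]
```

View pics/c4.png

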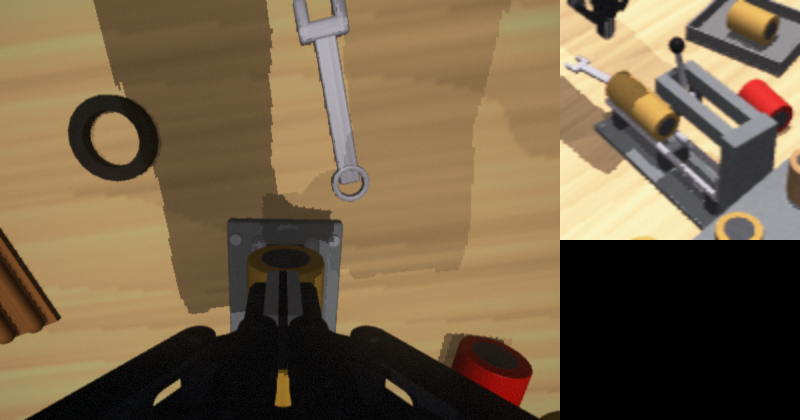

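The picture shows the long bush lying in the groove, with its rear face at (285,258) behind the shut fingers. The short bush is in the tray. Next I lower the fingers and push.

Request:
arm_command --targets '[[[0,0,-0.15,0,0,0],[0,0,-0.15,0,0,0],[0,0,-0.15,0,0,0],[0,0,-0.12,0,0,0],[0,0,0,0,0,0],[0,0,0,0,0,0]]]'

```text
clock: 18.17
ee_pos: [0.4647, -0.0158, 0.0774]
tool_rot: [3.141, -0.004, 3.008]
wrist_force: [0.7, -0.1, 0.1]
gripper_width: 0.004
grip_force: 0.0
```

Request:
arm_command --targets '[[[0.06,-0.008,0,0,0,0],[0.06,-0.008,0,0,0,0],[0.06,-0.008,0,0,0,0],[0.06,-0.008,0,0,0,0],[0.07,-0.009,0,0,0,0],[0.07,-0.009,0,0,0,0],[0.07,-0.009,0,0,0,0],[0.07,-0.009,0,0,0,0],[0.06,-0.008,0,0,0,0],[0.05,-0.007,0,0,0,0],[0.03,-0.004,0,0,0,0],[0,0,0,0,0,0]]]'

```text
clock: 19.17
ee_pos: [0.5661, -0.029, 0.0779]
tool_rot: [3.14, -0.0, 3.008]
wrist_force: [0.4, -0.2, 0.3]
gripper_width: 0.0
grip_force: 0.0
```

Request:
arm_command --targets '[[[-0.083,0.011,0,0,0,0],[-0.083,0.011,0.04,0,0,0],[0,0,0,-0.0043,-0.032,0],[0,0,0,-0.0043,-0.032,0],[0,0,0,-0.0043,-0.032,0],[0,0,0,-0.0043,-0.032,0],[0,0,0,-0.0043,-0.032,0],[0,0,0,-0.0043,-0.032,0],[0,0,0,0,0,0],[0,0,0,0,0,0]]]'

```text
clock: 20.0
ee_pos: [0.5493, -0.025, 0.0913]
tool_rot: [3.141, 0.599, 3.008]
wrist_force: [-0.4, 0.7, -0.2]
gripper_width: -0.003
grip_force: 0.0
```

```bash
cat > l.py <<'E'
from h import *
p=(.6361,-.0401,-.1301)
def loc(w): a,b=np.cos(p[2]),np.sin(p[2]); d=w[:2]-np.array(p[:2]); return (np.array([a*d[0]+b*d[1],-b*d[0]+a*d[1]])*1000).round(1)
E
python3 - <<'E'
from l import *
s=sense();print(s['ee_pos'],s['tool_rot'],loc(s['ee_pos']))
im,c=shot('wrist','w5.png')
for n in('long_bush','lever_knob'):
  for b in boxes_of(n,'wrist')[:3]: w=world(c,b['location']);print(n,b['p'],w.round(4),loc(w),proj(c,w).round())
E
```

```text
[ 0.549341   -0.02501447  0.09128649] [3.14107467 0.59878589 3.00825893] [-88.    3.7]
```

View pics/w5.png

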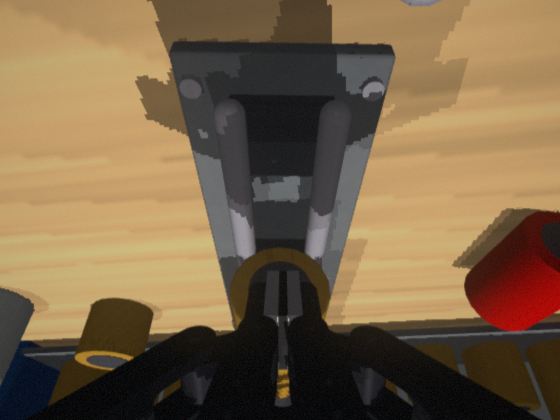

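The wrist view shows the bush's rear face centred at about (280,285), directly ahead of the shut fingers at column 283 and centred between the rails. Next I push it further in.

Request:
arm_command --targets '[[[0.05,-0.012,-0.03,0,0,0],[0.06,-0.01,0,0,0,0],[0.06,-0.008,0,0,0,0],[0.06,-0.008,0,0,0,0],[0.06,-0.008,0,0,0,0],[0.06,-0.008,0,0,0,0],[0.05,-0.007,0,0,0,0],[0.03,-0.004,0,0,0,0],[0.02,-0.003,0,0,0,0],[0,0,0,0,0,0],[0,0,0,0,0,0]]]'

```text
clock: 21.07
ee_pos: [0.6156, -0.0356, 0.085]
tool_rot: [-3.141, 0.595, 3.008]
wrist_force: [-0.3, -0.8, -0.3]
gripper_width: -0.003
grip_force: 0.0
```

Request:
arm_command --targets '[[[0.02,-0.003,0,0,0,0],[0.02,-0.003,0,0,0,0],[0.02,-0.003,0,0,0,0],[0,0,0,0,0,0]]]'

```text
clock: 21.4
ee_pos: [0.625, -0.0369, 0.0851]
tool_rot: [-3.141, 0.595, 3.008]
wrist_force: [0.5, 0.4, -0.6]
gripper_width: -0.002
grip_force: 0.1
```

Request:
arm_command --targets '[[[0.015,-0.002,0,0,0,0],[0.015,-0.002,0,0,0,0],[0,0,0,0,0,0]]]'

```text
clock: 21.65
ee_pos: [0.6282, -0.0375, 0.0842]
tool_rot: [-3.141, 0.593, 3.008]
wrist_force: [-4.7, 1.3, 2.5]
gripper_width: -0.001
grip_force: 2.5
```

Request:
arm_command --targets '[[[0.012,-0.0016,0,0,0,0],[0,0,0,0,0,0],[0,0,0,0,0,0]]]'

```text
clock: 21.9
ee_pos: [0.6283, -0.0375, 0.0832]
tool_rot: [-3.141, 0.591, 3.009]
wrist_force: [-11.2, 0.5, 7.2]
gripper_width: -0.001
grip_force: 5.6
```

Request:
arm_command --targets '[[[0.008,-0.001,0,0,0,0],[0,0,0,0,0,0],[0,0,0,0,0,0]]]'

```text
clock: 22.15
ee_pos: [0.6284, -0.0375, 0.0825]
tool_rot: [-3.141, 0.589, 3.009]
wrist_force: [-15.1, 2.8, 9.7]
gripper_width: 0.0
grip_force: 8.0
```

Request:
arm_command --targets '[[[-0.05,0.006,0,0,0,0],[-0.11,0.015,0,0,0,0],[-0.13,0.017,0,0,0,0],[-0.03,0.004,0,0,0,0],[0,0,0.18,0,0,0],[0,0,0.18,0,0,0],[0,0,0.18,0,0,0],[0,0,0.18,0,0,0],[0,0,0.18,0,0,0],[0,0,0.18,0,0,0],[0,0,0,0,0,0],[0,0,0,0,0,0]]]'

```text
clock: 23.15
ee_pos: [0.5862, -0.0317, 0.2502]
tool_rot: [3.141, 0.601, 3.008]
wrist_force: [0.2, -0.7, -0.6]
gripper_width: -0.0
grip_force: 0.0
```

Run:
```python
from l import *
s=sense();print(s['clock'],s['ee_pos'],s['tool_rot'],loc(s['ee_pos']))
im2,c2=shot('scene','s6.png');im,c=shot('wrist','w6.png')
for n,cc in(('wrist',c),('scene',c2)):
  for k in('long_bush','lever_knob'):
    for b in boxes_of(k,n)[:3]: w=world(cc,b['location']);print(n,k,round(b['p'],2),w.round(4),loc(w),proj(cc,w).round())
a=cv2.imread('pics/w6.png');t=cv2.resize(cv2.imread('pics/s6.png')[190:310,250:350],None,fx=4,fy=4,interpolation=cv2.INTER_CUBIC)
o=np.zeros((480,800,3),np.uint8);o[:300,:400]=cv2.resize(a,(400,300));o[:,400:]=t;cv2.imwrite('pics/c6.png',o)
```

```text
23.15 [ 0.58615612 -0.03168411  0.25024335] [3.1412208  0.60063203 3.00772154] [-50.6   1.9]
wrist long_bush 0.69 [ 0.6501 -0.0448  0.1003] [14.5 -2.8] [277. 165.]
scene long_bush 0.96 [ 0.6879 -0.0676  0.098 ] [ 54.9 -20.5] [293. 264.]
scene long_bush 0.73 [ 0.3399 -0.382   0.0433] [-249.3 -377.4] [141. 275.]
scene lever_knob 0.48 [ 0.6495 -0.0458  0.2373] [14.  -3.9] [289. 219.]
```

View pics/c6.png

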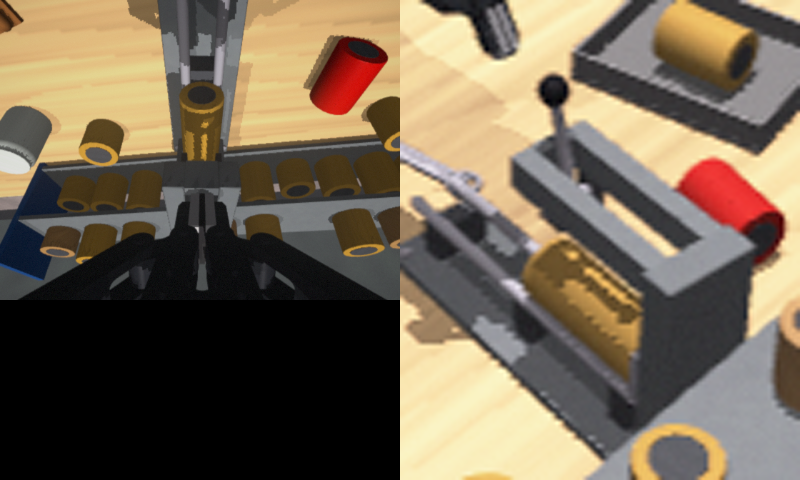

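The scene crop shows the long bush fully under the head. The knob is still leaning to the front at crop (553,90), i.e. scene (288,212). The short bush is in the tray. I'll check the rear face position before touching the lever.

Run:
```python
from l import *
c=get_calibration('wrist')
for u,v,z in((283,133,.076),(283,117,.103),(230,262,.205),(337,262,.205)): w=ray(c,u,v,z);print((u,v),w.round(4),loc(w))
ct,cs=get_calibration('top'),get_calibration('scene'); print(proj(c,[.6419,-.041,.2537]))
```

```text
(283, 133) [ 0.6324 -0.0377  0.076 ] [-4.   1.9]
(283, 117) [ 0.5971 -0.033   0.103 ] [-39.6   2. ]
(230, 262) [ 0.6227 -0.0688  0.205 ] [ -9.5 -30.2]
(337, 262) [ 0.6314 -0.0047  0.205 ] [-9.3 34.5]
[279.54679693 351.85349117]
```

Request:
arm_command --targets '[[[0.05,-0.0065,-0.02,0,0,0],[0.06,-0.008,-0.02,0,0,0],[0.05,-0.0065,0,0,0,0],[0.03,-0.004,0,0,0,0],[0.03,-0.004,0,0,0,0],[0.03,-0.004,0,0,0,0],[0.03,-0.004,0,0,0,0],[0,0,0,0,0,0]]]'

```text
clock: 24.12
ee_pos: [0.6267, -0.0373, 0.241]
tool_rot: [-3.141, 0.595, 3.008]
wrist_force: [-0.4, -0.3, 0.1]
gripper_width: 0.001
grip_force: 0.0
```

Request:
arm_command --targets '[[[0.03,-0.004,0,0,0,0],[0.03,-0.004,0,0,0,0],[0.03,-0.004,0,0,0,0],[0.03,-0.004,0,0,0,0],[0,0,0,0,0,0]]]'

```text
clock: 24.53
ee_pos: [0.645, -0.0397, 0.2412]
tool_rot: [-3.141, 0.596, 3.008]
wrist_force: [-0.2, -0.4, -0.0]
gripper_width: 0.005
grip_force: 0.0
```

Run:
```python
from l import *
s=sense();print(s['clock'],s['ee_pos'],loc(s['ee_pos']),s['wrist_force'])
im2,c2=shot('scene','s7.png')
t=cv2.resize(cv2.imread('pics/s7.png')[180:290,240:350],None,fx=5,fy=5,interpolation=cv2.INTER_CUBIC);cv2.imwrite('pics/c7.png',t)
```

```text
24.5333 [ 0.64495363 -0.0396605   0.24119661] [8.7 1.6] [-0.23543236 -0.43078933 -0.04226397]
```

View pics/c7.png

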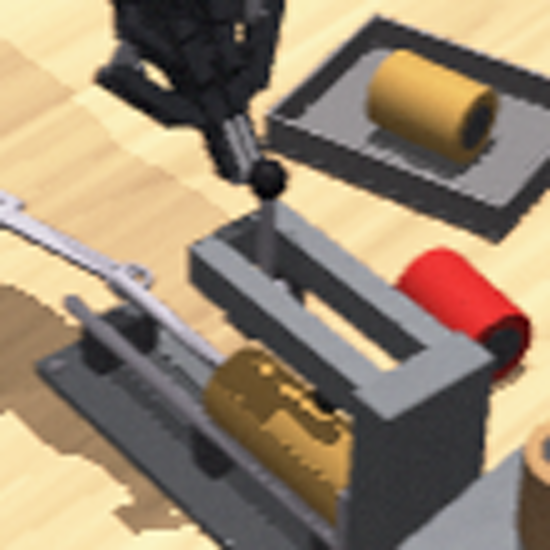

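The fingers are pushing the knob at crop (268,180), the lever is about vertical, and the bush stays seated. I'll push a little further, then check the lever numerically.

Request:
arm_command --targets '[[[0.03,-0.004,0,0,0,0],[0.03,-0.004,0,0,0,0],[0.03,-0.004,0,0,0,0],[0.02,-0.0027,0,0,0,0],[0,0,0,0,0,0],[0,0,0,0,0,0],[0,0,0,0,0,0]]]'

```text
clock: 25.17
ee_pos: [0.6603, -0.0417, 0.2407]
tool_rot: [-3.141, 0.595, 3.008]
wrist_force: [0.1, 0.3, 0.1]
gripper_width: -0.004
grip_force: 0.0
```

```bash
cat > k.py <<'E'
from l import *
from scipy.optimize import least_squares
s=sense();print(s['clock'],s['ee_pos'].round(4),loc(s['ee_pos']),s['wrist_force'].round(2))
im,c=shot('scene')
g=im.max(2)
for th in(45,60):
  m=(g<th).astype(np.uint8)[195:245,275:315]
  n,l,st,ce=cv2.connectedComponentsWithStats(m)
  print([(st[i].tolist(),(ce[i]+[275,195]).round(1).tolist()) for i in range(1,n) if st[i][4]>6])
# predicted knob pixel against angle, pivot in stand (30,1.5,165), zero lean 0.28
a,b=np.cos(p[2]),np.sin(p[2])
for q in(0,.28,.4,.5,.57,.64,.75):
  X=30+90*np.sin(q-.28); w=[p[0]+(a*X-b*1.5)/1000,p[1]+(b*X+a*1.5)/1000,.165+.09*np.cos(q-.28)];print(q,proj(c,w).round(1))
E
python3 k.py
```

```text
25.1667 [ 0.6603 -0.0417  0.2407] [24.2  1.5] [0.11 0.31 0.05]
[([0, 0, 23, 23, 254], [285.1, 201.9]), ([21, 23, 7, 8, 43], [299.2, 221.9])]
[([0, 0, 40, 24, 436], [291.4, 203.9]), ([20, 23, 8, 8, 50], [298.9, 221.8]), ([10, 30, 10, 7, 41], [290.5, 227.9]), ([22, 35, 18, 15, 90], [304.5, 236.9]), ([4, 37, 15, 13, 70], [285.0, 238.7])]
0 [288.5 212.7]
0.28 [294.2 215.9]
0.4 [296.7 217.9]
0.5 [298.8 219.9]
0.57 [300.2 221.4]
0.64 [301.6 223. ]
0.75 [303.7 225.7]
```

Request:
arm_command --targets '[[[-0.08,0.01,0,0,0,0],[-0.15,0.02,0.05,0,0,0],[-0.2,0.026,0.1,0,0,0],[-0.2,0.026,0.1,0,0,0],[0,0,0,0,0,0],[0,0,0,0,0,0],[0,0,0,0,0,0],[0,0,0,0,0,0],[0,0,0,0,0,0],[0,0,0,0,0,0],[0,0,0,0,0,0],[0,0,0,0,0,0]]]'

```text
clock: 26.22
ee_pos: [0.566, -0.0295, 0.2777]
tool_rot: [-3.141, 0.594, 3.008]
wrist_force: [-0.5, 0.8, 1.1]
gripper_width: 0.002
grip_force: 0.0
```

```bash
python3 k.py | head -3
python3 - <<'E'
from l import *
for cam in('scene','top'):
  im,c=shot(cam)
  for k in('long_bush','short_bush'):
    for b in boxes_of(k,cam)[:2]: w=world(c,b['location']);print(cam,k,round(b['p'],2),w.round(3),loc(w))
E
```

```text
26.2167 [ 0.566  -0.0295  0.2777] [-70.9   1.4] [-0.5   0.79  1.09]
[([21, 23, 7, 8, 39], [299.4, 221.9])]
[([21, 0, 11, 9, 36], [301.1, 198.6]), ([19, 9, 21, 12, 107], [303.7, 209.9]), ([21, 23, 7, 8, 45], [299.3, 221.8]), ([11, 30, 9, 7, 37], [290.8, 228.0]), ([22, 35, 18, 15, 91], [304.8, 237.1]), ([4, 37, 16, 13, 65], [285.0, 238.8])]
scene long_bush 0.87 [ 0.685 -0.066  0.096] [ 51.6 -19.1]
scene long_bush 0.77 [ 0.344 -0.383  0.047] [-245.3 -377.9]
scene short_bush 0.86 [0.676 0.141 0.057] [ 15.6 185. ]
scene short_bush 0.64 [0.524 0.293 0.051] [-154.   315.9]
top long_bush 0.75 [ 0.339 -0.372  0.048] [-251.5 -367.4]
top long_bush 0.57 [ 0.695 -0.051  0.098] [59.5 -3.2]
top short_bush 0.85 [0.515 0.307 0.058] [-164.9  328.3]
top short_bush 0.69 [0.666 0.142 0.058] [  5.5 184.4]
```

Request:
arm_command --targets '[[[0,0,0,0,0,0],[0,0,0,0,0,0],[0,0,0,0,0,0],[0,0,0,0,0,0],[0,0,0,0,0,0],[0,0,0,0,0,0],[0,0,0,0,0,0],[0,0,0,0,0,0]]]'

```text
clock: 27.23
ee_pos: [0.5659, -0.0295, 0.2783]
tool_rot: [-3.141, 0.595, 3.008]
wrist_force: [0.2, 0.9, -0.2]
gripper_width: 0.003
grip_force: 0.0
```

```bash
python3 k.py | head -3
```

```text
27.2333 [ 0.5659 -0.0295  0.2783] [-71.    1.4] [ 0.23  0.93 -0.21]
[([21, 23, 7, 8, 40], [299.4, 221.9])]
[([21, 0, 12, 9, 37], [301.2, 198.5]), ([19, 9, 21, 12, 109], [303.7, 209.8]), ([21, 23, 7, 8, 45], [299.3, 221.8]), ([12, 30, 8, 7, 36], [290.9, 228.0]), ([22, 35, 17, 13, 79], [303.6, 236.3]), ([4, 37, 16, 13, 70], [285.3, 238.9])]
```

```bash
python3 -c "
from rig import order; print(order.sign_off())"
```

```text
the job is handed in; nothing more can be done
None
```

The job is handed in at about 27 s: the short bush is in the tray, and the long bush was pressed against the end stop at about 15 N before the lever went down. The lever now rests at about 0.57 rad by camera estimate; sign-off returned no verdict.

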